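# Put the drip coffee maker back together on its coaster

### The arm

A 6-joint arm with a two-finger parallel gripper is mounted at the origin on the work surface. World frame = base frame: x ahead of the robot, y to its left, z up, the work surface at z = 0. Lengths are in mm, angles in rad, forces in N, time in s.
With the tool pointing down it reaches from about 350 to 875 mm from the base axis. Payload 4.2 kg.
Tool frame: the origin (TCP) lies at the very end of the fingers, on their centre line; the grasp point (between the pads) lies 19 mm behind it; z points along the fingers, y is the line along which they close (so a half turn about z gives the same grasp; the last joint's range is limited). The gripper opens to 85 mm and grips with 20 to 120 N. Pads are 22 mm wide; open, the fingers measure 114 mm over their backs; the gripper's body (76 mm by 85 mm) begins 54 mm behind the grasp point. The pads swing forward as they close: fully open they stand 13 mm farther back than shut.
Start: joints at [-0.949, 0.385, 0.008, 0, -1.194, -0.259], TCP at [221.822, -584.289, 231.312] pointing down, gripper open.
Joint ranges: [-3.14, 3.14], [-1.21, 2.06], [-1.07, 1.41], [-3.16, 2.05], [-2.99, -0.16], [-3.1, 3.1]. Speed limits (rad/s): [2.79, 2.79, 3.14, 3.14, 3.14, 3.14].

### API

Orientations are given as a unit quaternion [x, y, z, w].
In Python, from bench import arm, viewer gives the robot as it stands. The module is installed in compiled form; this text tells all that it offers.
- The arm moves only by the shell command python3 -m jog [OPENING], which reads ROWS from standard input. ROWS is a JSON object whose key "offsets" holds a list of rows, 1 to 10 of them, each of 6 numbers: dx, dy, dz in units of 20 mm, then a rotation vector rx, ry, rz in units of 0.2 rad; each row is the pose to reach, as a shift and turn from the pose commanded when the command began, along the tool's axes at that moment; what a row does not reach only later rows make up. A row lasts 1/10 s, in which the tool goes at most 50 mm and 0.15 rad, less where a joint would pass 70% of its speed; a pose out of reach is approached as far as the arm can. OPENING is the finger opening in mm, set as the command begins (- or left out keeps the last). The fingers move at their own pace and stop on an object; the grip force is fixed at half the most. Time passes only in rows, so rows that do not move let the fingers close. It prints the time, the measured TCP pose, the force, the opening and the grip force at its end. Input that does not fit is refused with a message, and nothing moves.
- arm.read_state(): the state, without advancing time (a new reading comes with each control period).
- viewer.get_image(name): name is "scene" or "top" or "wrist"; returns (picture, depth): 384x512x3 uint8, blue, green, red; 384x512 float32, mm along the optical axis (not along the pixel's ray), 0 where there is no reading.
- viewer.get_calibration(name): a dict with "K" (3x3 intrinsics, pixels), "D" ([k1, k2, p1, p2, k3] as OpenCV has them; the pictures are not rectified), "rvec" (rotation vector, rad) and "tvec" (3), from world to camera coordinates, as OpenCV has them. Camera axes: x right, y down, z forward; pixel columns grow to the right and rows downward; lengths in mm; the calibration is good to about 2 mm. A picture is of the moment at which its call begins: read the wrist's pose just before it. get_calibration takes no time and is no camera call; for the wrist camera it gives the pose at the moment of the call.
- arm.job_done(): hands the job in; it is judged then, once.
The state is a dict: "clock": time; "joints": joint angles; "joint_vel": joint speeds; "joint_efforts": joint torques, N m; "position": TCP position; "ee_rot": TCP orientation; "contact_force": force on the tool from outside, world axes, zero at the start; "wrist_torque": the same for the moment, N m; "gripper_width": finger opening in mm; "grasp_force": force on a finger pad.
Only numpy, scipy, OpenCV 4.12 (cv2) and the standard library are available. Lean on these libraries where they do the work, as an engineer would, in place of code of your own. Each camera call takes 0.05 s, during which the arm holds its last target. There are 200 camera calls.

### The job

The parts of the one-cup drip coffee maker have been washed and have dried on the cabinet; put it back together on the square ceramic coaster, from the bottom up and one part after another: stand the cup in the middle of the coaster, set the steel filter on the cup, lower the stemmed press into the filter until it lies flat on the filter's floor, and cap the filter with the domed lid so that it sits level on the rim. Set each part down in its place rather than letting it drop, and leave the potted plant and the shoe things in the black tray where they are.

Things in the scene. Friction and masses are not known exactly. Their poses are not given: they have to be found in the camera images.
- coaster: Square glazed ceramic coaster, blue, 100 x 100 x 8 mm thick, lying flat on the cabinet top on a non-slip backing (it does not slide). Origin at the centre of its underside, z up; its top is 8 mm above the origin.
- cup: White ceramic tumbler without a handle, standing upright, 72 mm high, round; outer diameter 56 mm at the foot, 61 mm at 30 mm height, 68 mm at the rim; wall 4 mm, so the mouth is 60 mm wide inside. About 200 g. Origin at the centre of its underside, z up along its axis.
- filter: Steel filter, upright, open-topped chamber on a wide flange. Heights above origin (centre of underside, z up): boss 48 mm wide, 0-6 mm, drops into the cup's mouth; flange 94 mm wide, 6-8.5 mm, rests on the cup's rim; chamber to 52.5 mm, outside 63 mm wide at flange, 66 at rim; inside 61 at rim, 58 at the floor, 11 mm up. 110 g. Home: origin 66 mm above the cup's origin.
- press: Steel press, upright: flat perforated disc 52 mm wide, 3 mm thick, with a thin stem (7 mm) ending in a round knob 14 mm wide, 36.5 to 52.5 mm above the origin, to grip it by. Origin at the centre of the disc's underside, z up the stem. 50 g. Home on the filter's floor: origin 11 mm above the filter's origin, knob standing 11 mm out of the chamber.
- lid: Steel domed lid, right way up, 79 mm wide; black knob 16 mm wide, 25.5 to 41 mm above the origin (centre of its lower edge, z up). Its skirt, 75 mm wide inside, 8 mm deep, goes outside round the filter's rim; a ledge inside, 8 mm up, rests on the rim; the dome clears the press's knob. 60 g. Home: origin 44.5 mm above the filter's origin.
- plant: Small succulent in a terracotta pot, 72 mm in diameter and about 85 mm high with its leaves; not to be disturbed. Origin at the centre of its underside.
- shoe_horn: Red plastic shoe horn about 195 mm long and 42 mm wide, lying in the black tray at the left of the work; not to be disturbed. Origin about mid-length on its underside, x along its length.
- boot_pick: Steel boot pick, 140 mm long with a hooked tip, 10 mm thick, lying in the black tray (230 x 220 mm, 22 mm high); not to be disturbed. Origin about mid-length on its underside, x along its length.
- heel_cup: Blue heel cup, about 80 x 62 mm and 20 mm high, lying in the black tray; not to be disturbed. Origin on its underside.
Things that resemble listed ones, but are neither listed nor needed, are in the scene too. What is shaped like the filter but blue or red is not meant.

How it is judged:
By the outcome, as a careful person would: the job done as asked, in the order asked, and still so for the second after the job is handed in, with the robot touching nothing.
It also fails if it takes over 128 s, if anything falls off the work surface, if the arm or the gripper's body presses on something with over 40 N, if the wrist force passes 120 N, or if a joint passes its speed limit or range.

## Working session

There is one attempt and no reset: what is moved stays moved. The work goes in short steps, Python scripts to look and compute and a shell command to move; the robot and the scene stay as the last step left them, time stands still between calls to the robot, and variables do not carry over. Pictures are saved under pics/ and viewed, at most 14 in all, crops included, and the job is handed in when it is done.

```bash
mkdir -p pics; cat > h.py <<'E'
import numpy as np, cv2
from bench import arm, viewer
from scipy.spatial.transform import Rotation as R
def cal(n):
    c=viewer.get_calibration(n); return np.array(c["K"],float),np.array(c["D"],float),R.from_rotvec(np.ravel(c["rvec"])).as_matrix(),np.ravel(c["tvec"])
def ray(n,uv,c=None):
    K,D,Rm,t=c or cal(n)
    p=cv2.undistortPoints(np.array(uv,float).reshape(-1,1,2),K,D).reshape(-1,2)
    return -Rm.T@t, np.c_[p,np.ones(len(p))]@Rm
def plane(n,uv,z,c=None):
    o,d=ray(n,uv,c); return o+d*((z-o[2])/d[:,2])[:,None]
def cloud(n,dep,c=None):
    v,u=np.mgrid[:384,:512]; o,d=ray(n,np.c_[u.ravel(),v.ravel()],c)
    return (o+d*dep.reshape(-1,1)).reshape(384,512,3)
E
python3 - <<'E'
from h import *
s=arm.read_state();print({k:np.round(v,3) for k,v in s.items()})
for n in("scene","top"):
    c=cal(n);i,d=viewer.get_image(n);cv2.imwrite(f"pics/{n}0.png",i);np.save(f"{n}0.npy",cloud(n,d,c));print(n,-c[2].T@c[3],c[0][0,0],(d==0).mean())
E
```

```text
{'clock': np.float64(0.0), 'joints': array([-9.490e-01,  3.860e-01,  7.000e-03, -1.000e-03, -1.194e+00,
       -2.590e-01]), 'joint_vel': array([ 0.001, -0.   ,  0.001,  0.001,  0.   ,  0.001]), 'joint_efforts': array([-0.0000e+00, -3.9229e+01,  1.8839e+01,  4.1860e+00, -5.0000e-03,
        0.0000e+00]), 'position': array([ 221.615, -583.76 ,  230.207]), 'ee_rot': array([-0.18 ,  0.984,  0.001, -0.   ]), 'contact_force': array([-0.007,  0.285, -0.573]), 'wrist_torque': array([ 0.016, -0.009,  0.029]), 'grasp_force': np.float64(0.0), 'gripper_width': np.float64(85.704)}
scene [ 907.98768703  646.63761511 1025.86541751] 448.81999914493434 0.0040130615234375
top [ 282.92752024   10.09276921 1500.32449557] 476.1859190206985 0.0039825439453125
```

View pics/scene0.png

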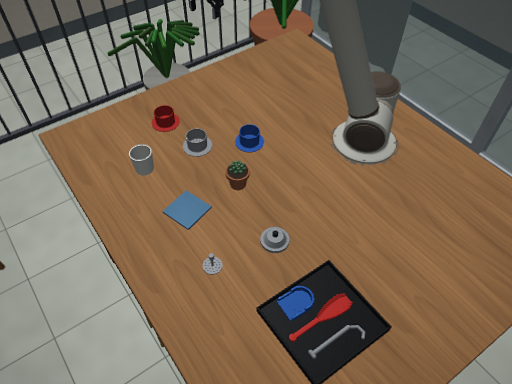

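View pics/top0.png

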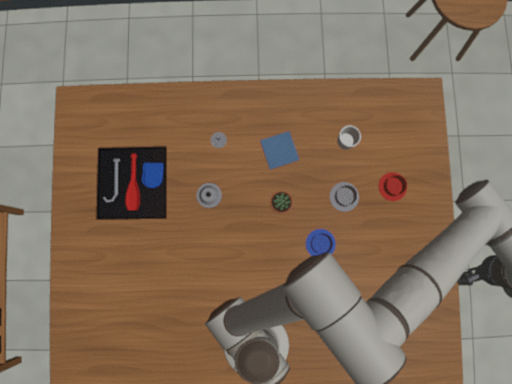

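The scene view shows the white cup at (142,160), the coaster at (187,210), the press at (212,265), the lid at (275,238) and the plant at (237,174). The filter-shaped things are grey at (197,142), blue at (249,138) and red at (165,118). In the top view these are the cup at (349,136), coaster (279,149), press (218,140), lid (209,195) and plant (281,202). The filter-shaped ones there are grey (344,196), blue (320,243) and red (393,186). The grey one fits, since the filter is steel and the task rules out blue and red.

```bash
python3 - <<'E'
from h import *
t=cv2.imread("pics/top0.png");s=cv2.imread("pics/scene0.png")
a=cv2.resize(t[100:264,170:430],None,fx=2.6,fy=2.6,interpolation=cv2.INTER_CUBIC)
cv2.imwrite("pics/crop.png",a)
C=np.load("top0.npy")
seeds=dict(cup=(349,136),filt=(344,196),press=(218,140),lid=(209,195),plant=(281,202),blue=(320,243),red=(393,186))
H=((C[...,2]>4)&(C[...,2]<150)).astype(np.uint8)
n,L,st,ce=cv2.connectedComponentsWithStats(H)
for k,(u,v) in seeds.items():
    w=L[v-14:v+15,u-14:u+15]; ids=np.bincount(w[w>0]); 
    m=L==ids.argmax(); p=C[m]; top=p[:,2].max(); q=p[p[:,2]>top-8]
    print(k,m.sum(),"top",top.round(1),"mid",((q.min(0)+q.max(0))/2).round(1),"ext",(p.max(0)-p.min(0)).round(1),"all mid",((p.min(0)+p.max(0))/2).round(1))
hsv=cv2.cvtColor(t,cv2.COLOR_BGR2HSV);m=((hsv[...,0]>95)&(hsv[...,0]<125)&(hsv[...,1]>80)).astype(np.uint8);m[:,:255]=0;m[:,305:]=0;m[:125]=0;m[172:]=0
c=max(cv2.findContours(m,0,2)[0],key=cv2.contourArea);r=cv2.minAreaRect(c);b=plane("top",cv2.boxPoints(r),8);print("coaster",b.mean(0),b.round(1),np.degrees(np.arctan2(*(b[1]-b[0])[[1,0]])),np.linalg.norm(b[1]-b[0]))
E
```

```text
cup 418 top 80.7 mid [ 630.9 -306.1   76.7] ext [88.  80.6 76.5] all mid [ 642.7 -313.5   42.4]
filt 697 top 61.6 mid [ 450.6 -291.    57.6] ext [102.8 109.8  57.6] all mid [ 451.6 -288.5   32.8]
press 85 top 58.8 mid [644.8 102.3  54.8] ext [42.9 45.4 54.7] all mid [651.  100.6  31.4]
lid 509 top 50.7 mid [464.3 132.9  47. ] ext [89.5 79.9 46.4] all mid [461.8 133.1  27.6]
plant 446 top 92.3 mid [427.6 -83.7  88.5] ext [85.5 86.3 88.2] all mid [436.3 -90.7  48.2]
blue 645 top 58.7 mid [ 303.1 -209.5   54.9] ext [90.  98.1 54.7] all mid [ 313.5 -211.9   31.4]
red 691 top 61.8 mid [ 479.2 -449.5   57.8] ext [104.3  98.4  57.7] all mid [ 473.7 -449.1   32.9]
coaster [605.45125477 -91.82292289   8.        ] [[ 637.2  -33.5    8. ]
 [ 665.6 -123.3    8. ]
 [ 573.4 -149.8    8. ]
 [ 545.6  -60.7    8. ]] -72.41942430350008 94.13216715553824
```

View pics/crop.png

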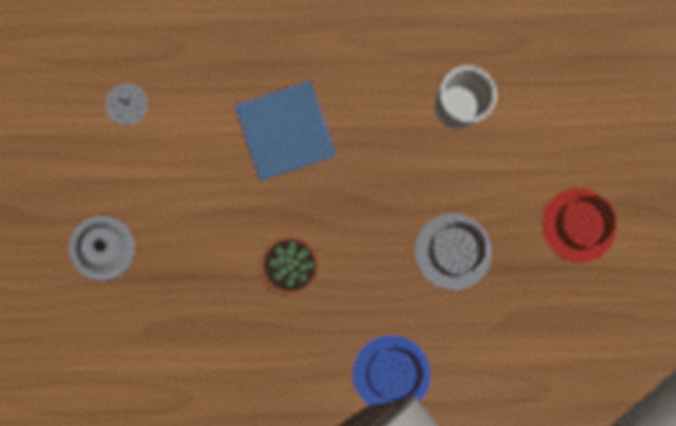

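The enlarged crop confirms it: the grey filter is at crop (453,250), that is top (344,196), with blue and red beside it. The white cup and blue coaster are also clear. I'll move above the cup and look from close by.

The rows are not in the units I measure in: shifts go in units of 20 mm and turns go in units of 0.2 rad. I convert before sending: 70 mm is 3.5, -30 mm is -1.5.

```bash
cat >> h.py <<'E'
def shift(x,y,z):
    s=arm.read_state(); r=R.from_quat(s["ee_rot"]); print("shift",r.inv().apply(np.array([x,y,z])-s["position"]).round(1),"pos",np.round(s["position"],1),"zaxis",r.apply([0,0,1]).round(3),"yaxis",r.apply([0,1,0]).round(3),"t",s["clock"],"w",s["gripper_width"])
E
echo '{"offsets": [[-2,0.5,-0.15,0,0,0],[-4.5,1.1,-0.4,0,0,0],[-7,1.7,-0.65,0,0,0],[-9.5,2.3,-0.9,0,0,0],[-12,2.9,-1.1,0,0,0],[-14.5,3.5,-1.3,0,0,0],[-17,4.1,-1.5,0,0,0],[-19.5,4.7,-1.5,0,0,0],[-21.5,5.2,-1.5,0,0,0],[-23,5.6,-1.5,0,0,0]]}' | python3 -m jog 85
echo '{"offsets": [[0,0,0,0,0,0],[0,0,0,0,0,0]]}' | python3 -m jog
python3 - <<'E'
from h import *
shift(631,-306,260)
c=cal("wrist");i,d=viewer.get_image("wrist");cv2.imwrite("pics/w1.png",i);print(-c[2].T@c[3],c[2][2])
E
```

```text
clock: 1.1
position: [614.3, -313.8, 260.3]
ee_rot: [-0.181, 0.983, 0.0, -0.0]
contact_force: [-0.6, 0.1, 0.1]
gripper_width: 85.3
grasp_force: 0.0
clock: 1.3
position: [612.3, -315.6, 260.1]
ee_rot: [-0.181, 0.983, 0.001, -0.001]
contact_force: [-0.3, -0.3, -0.2]
gripper_width: 85.0
grasp_force: 0.0
shift [-20.9   2.3   0.1] pos [ 612.3 -315.6  260.1] zaxis [-0.002  0.001 -1.   ] yaxis [-0.356  0.934  0.001] t 1.3 w 85.02804095218136
[ 537.61936129 -343.84674415  402.85566447] [ 0.29051372  0.11186189 -0.95030979]
```

View pics/w1.png

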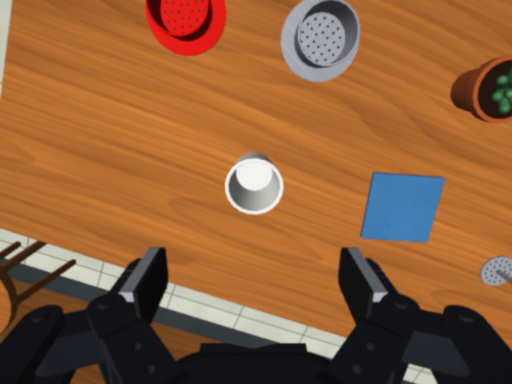

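The wrist view shows the cup rim at (254,185), the coaster at (403,207), the grey filter at (320,39) and the red decoy at (187,18). I'll now measure the cup rim, coaster and filter from this picture.

```bash
cat >> h.py <<'E'
from scipy.optimize import least_squares
def circ(p,r=None):
    p=np.asarray(p)[:,:2]; f=lambda q: np.hypot(*(p-q[:2]).T)-(r or q[2])
    q=least_squares(f,[*p.mean(0),r or 30],loss="soft_l1").x; return q[:2].round(1),round(float(q[2]),1),round(float(np.abs(f(q)).mean()),2)
def grey(i,box,smax=60,vmin=0):
    h=cv2.cvtColor(i,cv2.COLOR_BGR2HSV); m=np.zeros((384,512),np.uint8); x0,y0,x1,y1=box
    m[y0:y1,x0:x1]=((h[...,1]<smax)&(h[...,2]>=vmin))[y0:y1,x0:x1]; return m
def big(m): return max(cv2.findContours(m,0,1)[0],key=cv2.contourArea).reshape(-1,2).astype(float)
def coaster(n,i,c,box):
    h=cv2.cvtColor(i,cv2.COLOR_BGR2HSV);m=np.zeros((384,512),np.uint8);x0,y0,x1,y1=box
    m[y0:y1,x0:x1]=((h[...,0]>95)&(h[...,0]<125)&(h[...,1]>90))[y0:y1,x0:x1]
    p=plane(n,big(m),8,c)[:,:2]; r=cv2.minAreaRect(p.astype(np.float32)); return r
E
python3 - <<'E'
from h import *
i=cv2.imread("pics/w1.png");c=cal("wrist")
for v in(0,170,200):
  k=big(grey(i,(210,140,300,230),70,v))
  for lo in (0,185): print("cup",v,lo,circ(plane("wrist",k[k[:,1]>lo],72,c)))
print(coaster("wrist",i,c,(345,160,460,255)))
k=big(grey(i,(270,0,365,90),70))
print("filter flange",circ(plane("wrist",k[(k[:,1]>35)&(k[:,1]<88)],8.5,c)))
E
```

```text
cup 0 0 (array([ 632. , -306.9]), 34.1, 1.18)
cup 0 185 (array([ 633.1, -306.5]), 33.5, 0.3)
cup 170 0 (array([ 633. , -306.6]), 33.5, 0.36)
cup 170 185 (array([ 633.1, -306.5]), 33.5, 0.3)
cup 200 0 (array([ 633.4, -306.5]), 33.3, 0.31)
cup 200 185 (array([ 633.1, -306.5]), 33.5, 0.3)
((607.449951171875, -92.66847229003906), (98.4409408569336, 99.39620971679688), 16.876943588256836)
filter flange (array([ 452.1, -291.4]), 46.2, 0.28)
```

Scaled: 222 mm is 11.1, 110 mm is 5.5.

```bash
echo '{"offsets": [[-0.6,0,1.5,0,0,0],[-1.15,0.05,3.5,0,0,0],[-1.15,0.05,5.5,0,0,0],[-1.15,0.05,7.25,0,0,0],[-1.15,0.05,8.5,0,0,0],[-1.15,0.05,9.5,0,0,0],[-1.15,0.05,10.25,0,0,0],[-1.15,0.05,10.75,0,0,0],[-1.15,0.05,11.1,0,0,0],[-1.15,0.05,11.1,0,0,0]]}' | python3 -m jog
echo '{"offsets": [[0,0,0,0,0,0],[0,0,0,0,0,0],[0,0,0,0,0,0],[0,0,0,0,0,0],[0,0,0,0,0,0],[0,0,0,0,0,0]]}' | python3 -m jog 50
python3 -c "from h import *;shift(607.4,-92.7,50)"
```

```text
clock: 2.35
position: [632.8, -307.4, 38.9]
ee_rot: [-0.18, 0.984, 0.0, -0.0]
contact_force: [-0.3, -0.0, 0.8]
gripper_width: 84.8
grasp_force: 0.0
clock: 2.95
position: [634.2, -307.3, 41.3]
ee_rot: [-0.181, 0.984, -0.001, 0.001]
contact_force: [-0.6, 2.0, 5.6]
gripper_width: 65.8
grasp_force: 66.7
shift [-51.3 210.1  -9. ] pos [ 634.2 -307.3   41.3] zaxis [ 0.002 -0.001 -1.   ] yaxis [-0.356  0.935 -0.002] t 2.95 w 65.83129199054697
```

Scaled: -60 mm is -3, -41 mm is -2.05.

```bash
echo '{"offsets": [[0,0,-0.5,0,0,0],[0,0,-1.25,0,0,0],[0,0,-2.25,0,0,0],[-0.25,1,-2.75,0,0,0],[-0.5,2.25,-3,0,0,0],[-0.9,3.75,-3,0,0,0],[-1.3,5.25,-3,0,0,0],[-1.7,6.75,-3,0,0,0],[-2.05,8.25,-3,0,0,0],[-2.35,9.5,-3,0,0,0]]}' | python3 -m jog
echo '{"offsets": [[-0.15,0.5,0,0,0,0],[-0.25,0.85,0,0,0,0],[-0.25,1,0,0,0,0],[-0.25,1,0,0,0,0],[-0.25,1,0,0,0,0]]}' | python3 -m jog
python3 - <<'E'
from h import *
shift(607.4,-92.7,49.5)
c=cal("wrist");i,d=viewer.get_image("wrist");cv2.imwrite("pics/w2.png",i);np.save("w2.npy",np.r_[c[2].ravel(),c[3]])
E
```

```text
clock: 3.95
position: [609.2, -110.7, 99.9]
ee_rot: [-0.181, 0.984, 0.0, 0.0]
contact_force: [0.6, -0.6, -2.4]
gripper_width: 65.9
grasp_force: 67.1
clock: 4.45
position: [607.4, -93.2, 99.3]
ee_rot: [-0.18, 0.984, -0.0, -0.0]
contact_force: [0.1, -0.5, -2.4]
gripper_width: 66.1
grasp_force: 67.2
shift [-0.2  0.5 49.8] pos [607.4 -93.2  99.3] zaxis [-0. -0. -1.] yaxis [-0.354  0.935 -0.   ] t 4.45 w 66.14350820578919
```

View pics/w2.png

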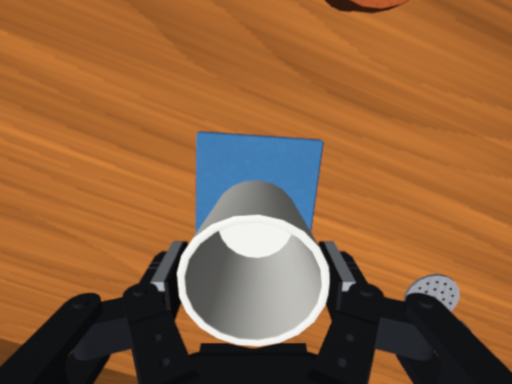

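The cup is held upright, with its rim at (254,280). The coaster lies below, its near corners at (198,131) and (322,140). I'll check the cup's centre and height in hand, and the coaster corners.

```bash
python3 - <<'E'
from h import *
i=cv2.imread("pics/w2.png");c=cal("wrist")
k=big(grey(i,(170,200,340,350),40,215))
k=k[(k[:,0]>190)&(k[:,0]<318)]
for z in(126,130,134): print(z,circ(plane("wrist",k,z,c)),len(k))
b=plane("wrist",[(198,131),(322,140)],8,c);print(b,np.linalg.norm(b[1]-b[0]))
u=(b[1]-b[0])/np.linalg.norm(b[1]-b[0]);m=b.mean(0)
for s in(1,-1): print(m[:2]+s*50*np.array([-u[1],u[0]]))
E
```

```text
126 (array([610.2, -91.8]), 34.3, 0.26) 258
130 (array([607.5, -92.8]), 33.1, 0.25) 258
134 (array([604.8, -93.8]), 32.0, 0.24) 258
[[ 573.89797053 -150.81463849    8.        ]
 [ 546.26821638  -58.55418334    8.        ]] 96.3088516121014
[ 512.18487143 -119.02875917]
[607.98131548 -90.34006266]
```

```bash
echo '{"offsets": [[0,0.025,0.5,0,0,0],[0,0.025,1.1,0,0,0],[0,0.025,1.6,0,0,0],[0,0.025,1.9,0,0,0],[0,0.025,2.1,0,0,0],[0,0.025,2.2,0,0,0],[0,0.025,2.25,0,0,0],[0,0.025,2.3,0,0,0],[0,0.025,2.35,0,0,0],[0,0.025,2.35,0,0,0]]}' | python3 -m jog; echo '{"offsets": [[0,0,0.025,0,0,0],[0,0,0.05,0,0,0],[0,0,0.05,0,0,0]]}' | python3 -m jog
```

```text
clock: 5.5
position: [607.2, -91.9, 52.5]
ee_rot: [-0.18, 0.984, -0.0, 0.0]
contact_force: [1.3, 0.3, -1.9]
gripper_width: 65.9
grasp_force: 67.2
clock: 5.8
position: [607.1, -92.0, 51.3]
ee_rot: [-0.18, 0.984, 0.0, -0.0]
contact_force: [-0.0, 0.1, -2.4]
gripper_width: 65.9
grasp_force: 67.2
```

```bash
echo '{"offsets": [[0,0,0.03,0,0,0],[0,0,0.06,0,0,0],[0,0,0.06,0,0,0]]}' | python3 -m jog; echo '{"offsets": [[0,0,0.02,0,0,0],[0,0,0.04,0,0,0],[0,0,0.04,0,0,0]]}' | python3 -m jog
```

```text
clock: 6.1
position: [607.1, -92.0, 50.0]
ee_rot: [-0.18, 0.984, 0.0, -0.0]
contact_force: [-0.9, -0.5, -2.5]
gripper_width: 65.9
grasp_force: 67.2
clock: 6.4
position: [607.3, -92.0, 49.4]
ee_rot: [-0.18, 0.984, -0.0, 0.0]
contact_force: [-0.0, 0.7, -1.6]
gripper_width: 65.7
grasp_force: 67.3
```

```bash
echo '{"offsets": [[0,0,0.025,0,0,0],[0,0,0.04,0,0,0],[0,0,0.04,0,0,0]]}' | python3 -m jog; echo '{"offsets": [[0,0,0.02,0,0,0],[0,0,0.03,0,0,0],[0,0,0.03,0,0,0]]}' | python3 -m jog
```

```text
clock: 6.7
position: [607.5, -91.8, 49.3]
ee_rot: [-0.181, 0.984, -0.0, 0.0]
contact_force: [-0.8, 1.5, 4.3]
gripper_width: 65.8
grasp_force: 67.8
clock: 7.0
position: [607.6, -91.8, 49.3]
ee_rot: [-0.181, 0.984, -0.0, 0.001]
contact_force: [-2.4, 1.8, 7.1]
gripper_width: 66.1
grasp_force: 68.1
```

Contact confirmed at the expected height, so I'll release, lift and look at both the cup and the filter.

```bash
echo '{"offsets": [[0,0,-0.05,0,0,0],[0,0,-0.05,0,0,0],[0,0,-0.05,0,0,0],[0,0,-0.05,0,0,0],[0,0,-0.05,0,0,0],[0,0,-0.05,0,0,0]]}' | python3 -m jog 85; echo '{"offsets": [[0,0,-0.5,0,0,0],[0,0,-1.5,0,0,0],[0,0,-3,0,0,0],[0,0,-5,0,0,0],[0.75,-0.5,-7,0,0,0],[2,-1.5,-8.5,0,0,0],[3.5,-2.5,-10,0,0,0],[4.5,-3,-10.5,0,0,0],[5,-3,-10.5,0,0,0],[5,-3,-10.5,0,0,0]]}' | python3 -m jog; echo '{"offsets": [[0,0,0,0,0,0],[0,0,0,0,0,0]]}' | python3 -m jog
python3 - <<'E'
from h import *
shift(452,-291.4,150)
c=cal("wrist");i,d=viewer.get_image("wrist");cv2.imwrite("pics/w3.png",i)
E
```

```text
clock: 7.6
position: [607.2, -92.0, 48.7]
ee_rot: [-0.18, 0.984, 0.0, -0.0]
contact_force: [-0.3, -0.5, 0.9]
gripper_width: 84.8
grasp_force: 0.0
clock: 8.6
position: [533.8, -183.8, 259.4]
ee_rot: [-0.18, 0.984, 0.0, 0.0]
contact_force: [0.7, -0.2, -0.4]
gripper_width: 85.5
grasp_force: 0.0
clock: 8.8
position: [535.2, -182.8, 257.8]
ee_rot: [-0.181, 0.983, 0.0, -0.001]
contact_force: [0.4, -0.2, -0.0]
gripper_width: 85.1
grasp_force: 0.0
shift [116.3 -72.  108. ] pos [ 535.2 -182.8  257.8] zaxis [-0.002  0.    -1.   ] yaxis [-0.356  0.935  0.001] t 8.8 w 85.11125329127537
```

View pics/w3.png

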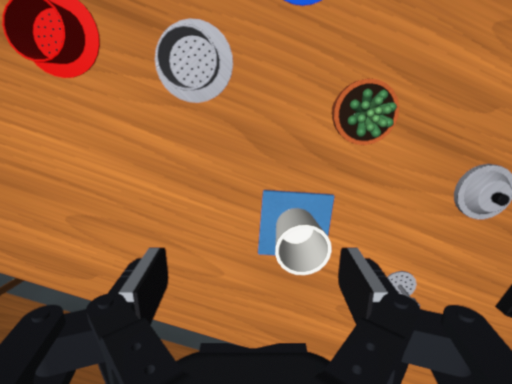

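The cup stands on the coaster with its rim at (302,250). The filter is at (194,60), the lid at (484,191) and the press at (402,284).

```bash
python3 - <<'E'
from h import *
i=cv2.imread("pics/w3.png");c=cal("wrist")
k=big(grey(i,(265,215,345,285),70,190)); print("cup",circ(plane("wrist",k[k[:,1]>245],80,c)),circ(plane("wrist",k,80,c)))
k=big(grey(i,(145,10,240,110),70)); print("filter",circ(plane("wrist",k,8.5,c)),circ(plane("wrist",k[k[:,1]>60],8.5,c)))
print("coaster",coaster("wrist",i,c,(250,180,345,270)))
shift(452,-291.4,60)
E
```

```text
cup (array([607.4, -90.4]), 33.3, 0.33) (array([607.5, -90.5]), 33.4, 0.32)
filter (array([ 452.7, -290.7]), 46.4, 0.28) (array([ 452.6, -290.7]), 46.4, 0.31)
coaster ((607.1915893554688, -90.98490905761719), (98.32604217529297, 97.77532958984375), 16.908525466918945)
shift [116.2 -72.  198. ] pos [ 535.3 -182.8  257.9] zaxis [-0.002  0.    -1.   ] yaxis [-0.356  0.934  0.001] t 8.85 w 84.57110104112154
```

```bash
echo '{"offsets": [[1.5,-0.9,1,0,0,0],[3,-1.9,2.25,0,0,0],[4.5,-2.8,4,0,0,0],[5.4,-3.4,5.75,0,0,0],[5.75,-3.575,7.5,0,0,0],[5.75,-3.575,9,0,0,0],[5.75,-3.575,10.25,0,0,0],[5.75,-3.575,11.1,0,0,0],[5.75,-3.575,11.6,0,0,0],[5.75,-3.575,11.8,0,0,0]]}' | python3 -m jog
echo '{"offsets": [[0,0,0,0,0,0],[0,0,0,0,0,0],[0,0,0,0,0,0],[0,0,0,0,0,0],[0,0,0,0,0,0],[0,0,0,0,0,0]]}' | python3 -m jog 50
python3 -c "from h import *;shift(607.4,-90.5,160)"
```

```text
clock: 9.85
position: [452.8, -290.8, 21.5]
ee_rot: [-0.181, 0.984, 0.001, -0.001]
contact_force: [-0.9, 0.1, -0.4]
gripper_width: 85.3
grasp_force: 0.0
clock: 10.45
position: [453.7, -291.3, 24.0]
ee_rot: [-0.181, 0.984, -0.001, 0.001]
contact_force: [0.1, 1.9, 6.7]
gripper_width: 63.9
grasp_force: 66.5
shift [-215.3  132.9 -135.9] pos [ 453.7 -291.3   24. ] zaxis [ 0.002 -0.001 -1.   ] yaxis [-0.355  0.935 -0.001] t 10.45 w 63.91426252416875
```

Scaled: -136 mm is -6.8, -110 mm is -5.5.

```bash
echo '{"offsets": [[0,0,-0.5,0,0,0],[0,0,-1.25,0,0,0],[0,0,-2.5,0,0,0],[-0.25,0.15,-4,0,0,0],[-1,0.6,-5.5,0,0,0],[-2.25,1.4,-6.5,0,0,0],[-3.75,2.3,-6.8,0,0,0],[-5.25,3.25,-6.8,0,0,0],[-6.75,4.15,-6.8,0,0,0],[-8.25,5.1,-6.8,0,0,0]]}' | python3 -m jog
echo '{"offsets": [[-1.1,0.7,0,0,0,0],[-1.9,1.2,0,0,0,0],[-2.35,1.45,0,0,0,0],[-2.5,1.55,0,0,0,0],[-2.5,1.55,0,0,0,0],[-2.5,1.55,0,0,0,0]]}' | python3 -m jog
python3 - <<'E'
from h import *
shift(607.4,-90.5,98)
c=cal("wrist");i,d=viewer.get_image("wrist");cv2.imwrite("pics/w4.png",i)
E
```

```text
clock: 11.45
position: [571.0, -136.3, 159.1]
ee_rot: [-0.18, 0.984, 0.0, -0.0]
contact_force: [-0.5, -1.8, -1.1]
gripper_width: 64.3
grasp_force: 66.3
clock: 12.05
position: [606.0, -91.4, 158.9]
ee_rot: [-0.18, 0.984, 0.0, -0.0]
contact_force: [-0.5, -0.3, -1.0]
gripper_width: 63.9
grasp_force: 66.3
shift [-1.7  0.3 60.9] pos [606.  -91.4 158.9] zaxis [-0.001 -0.    -1.   ] yaxis [-0.354  0.935  0.   ] t 12.05 w 63.92192134399423
```

View pics/w4.png

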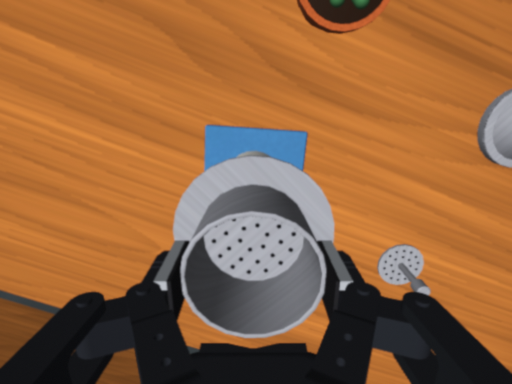

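The filter is held upright with its rim centred at (253,272) and its flange arc in view. The plant and press are clear of it. I'll check the flange centre before lowering.

```bash
python3 - <<'E'
from h import *
i=cv2.imread("pics/w4.png");c=cal("wrist")
k=big(grey(i,(165,145,345,260),70)); k=k[(k[:,1]<225)&(k[:,1]>150)&((k[:,0]<235)|(k[:,0]>270))]
for z in (140,143.4,146): print(z,circ(plane("wrist",k,z,c)),circ(plane("wrist",k,z,c),46.5),len(k))
E
```

```text
140 (array([605.6, -91.1]), 47.1, 0.84) (array([604.9, -91.5]), 46.5, 0.91) 206
143.4 (array([604.1, -91.7]), 46.1, 0.83) (array([604.5, -91.6]), 46.5, 0.84) 206
146 (array([602.9, -92.2]), 45.4, 0.81) (array([604.3, -91.7]), 46.5, 0.93) 206
```

Scaled: 57 mm is 2.85, -2.7 mm is -0.135.

```bash
echo '{"offsets": [[-0.135,0.01,0.5,0,0,0],[-0.135,0.01,1.2,0,0,0],[-0.135,0.01,1.8,0,0,0],[-0.135,0.01,2.25,0,0,0],[-0.135,0.01,2.55,0,0,0],[-0.135,0.01,2.75,0,0,0],[-0.135,0.01,2.85,0,0,0],[-0.135,0.01,2.9,0,0,0],[-0.135,0.01,2.9,0,0,0]]}' | python3 -m jog; echo '{"offsets": [[0,0,0.03,0,0,0],[0,0,0.06,0,0,0],[0,0,0.06,0,0,0]]}' | python3 -m jog;echo '{"offsets": [[0,0,0.03,0,0,0],[0,0,0.06,0,0,0],[0,0,0.06,0,0,0]]}' | python3 -m jog
```

```text
clock: 13.0
position: [609.3, -89.4, 101.2]
ee_rot: [-0.18, 0.984, -0.0, 0.0]
contact_force: [0.4, 0.8, -1.2]
gripper_width: 64.2
grasp_force: 66.3
clock: 13.3
position: [609.1, -89.4, 99.8]
ee_rot: [-0.18, 0.984, -0.0, 0.0]
contact_force: [-0.1, -0.1, -0.6]
gripper_width: 63.8
grasp_force: 66.3
clock: 13.6
position: [609.1, -89.4, 98.5]
ee_rot: [-0.18, 0.984, -0.0, -0.0]
contact_force: [0.0, -0.2, -1.2]
gripper_width: 64.0
grasp_force: 66.4
```

```bash
echo '{"offsets": [[0,0,0.025,0,0,0],[0,0,0.05,0,0,0],[0,0,0.05,0,0,0]]}' | python3 -m jog; echo '{"offsets": [[0,0,0.025,0,0,0],[0,0,0.05,0,0,0],[0,0,0.05,0,0,0]]}' | python3 -m jog
```

```text
clock: 13.9
position: [609.5, -89.5, 98.3]
ee_rot: [-0.181, 0.984, -0.0, 0.0]
contact_force: [-0.8, -0.5, 3.2]
gripper_width: 64.1
grasp_force: 66.8
clock: 14.2
position: [609.6, -89.5, 98.3]
ee_rot: [-0.181, 0.984, -0.0, 0.001]
contact_force: [-3.5, 1.7, 7.7]
gripper_width: 64.2
grasp_force: 67.2
```

```bash
echo '{"offsets": [[0,0,-0.05,0,0,0],[0,0,-0.05,0,0,0],[0,0,-0.05,0,0,0],[0,0,-0.05,0,0,0],[0,0,-0.05,0,0,0],[0,0,-0.05,0,0,0]]}' | python3 -m jog 85; echo '{"offsets": [[0,0,-0.4,0,0,0],[0,0,-1.25,0,0,0],[0,0,-2.5,0,0,0],[0,0.5,-4,0,0,0],[-0.1,1.5,-5.5,0,0,0],[-0.2,3,-6.75,0,0,0],[-0.3,4.5,-7.75,0,0,0],[-0.35,5.5,-8,0,0,0],[-0.35,5.75,-8,0,0,0],[-0.35,5.75,-8,0,0,0]]}' | python3 -m jog; echo '{"offsets": [[0,0,0,0,0,0],[0,0,0,0,0,0]]}' | python3 -m jog
python3 - <<'E'
from h import *
shift(648,101,150)
c=cal("wrist");i,d=viewer.get_image("wrist");cv2.imwrite("pics/w5.png",i)
E
```

```text
clock: 14.8
position: [609.1, -89.4, 97.3]
ee_rot: [-0.18, 0.984, 0.0, -0.0]
contact_force: [0.1, 0.7, -0.2]
gripper_width: 85.2
grasp_force: 0.0
clock: 15.8
position: [574.5, 21.1, 257.9]
ee_rot: [-0.181, 0.983, 0.0, 0.0]
contact_force: [0.5, 0.3, -0.3]
gripper_width: 85.2
grasp_force: 0.0
clock: 16.0
position: [574.8, 19.7, 256.8]
ee_rot: [-0.18, 0.984, -0.0, -0.001]
contact_force: [-0.1, -0.6, 0.4]
gripper_width: 85.0
grasp_force: 0.0
shift [-97.4  50.2 106.7] pos [574.8  19.7 256.8] zaxis [-0.001 -0.001 -1.   ] yaxis [-0.354  0.935 -0.   ] t 16.0 w 85.0097422698778
```

View pics/w5.png

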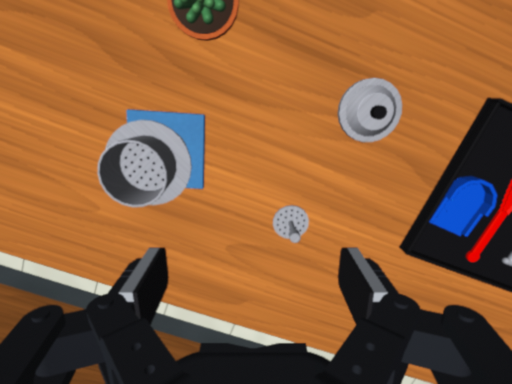

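The filter stands on the cup, with its flange round (146,163) and the chamber mouth at (139,172). The press disc is at (291,222) with its knob at (295,237). The lid is at (370,110) with its black knob at (379,112), and the tray lies to the right.

```bash
python3 - <<'E'
from h import *
i=cv2.imread("pics/w5.png");c=cal("wrist")
k=big(grey(i,(265,200,315,250),70)); ky=k[k[:,1]<228]; print("disc",circ(plane("wrist",ky,3,c)),circ(plane("wrist",ky,3,c),26),len(ky))
print("knob z52",plane("wrist",[(295,237.5)],46,c), "tail",k[k[:,1]>236].mean(0))
k=big(grey(i,(330,70,410,150),70)); print("lid",[circ(plane("wrist",k,z,c)) for z in(0,4,8)])
h=cv2.cvtColor(i,cv2.COLOR_BGR2HSV); m=np.zeros((384,512),np.uint8); m[90:130,360:400]=(h[...,2]<50)[90:130,360:400]; mm=big(m);print("lidknob",mm.mean(0),plane("wrist",[(mm.min(0)+mm.max(0))/2],36,c))
k=big(grey(i,(90,110,197,215),70))
kf=k[(k[:,0]>160)]; print("flange",circ(plane("wrist",kf,82.5,c)),circ(plane("wrist",kf,82.5,c),46.7))
kr=k[(k[:,0]<135)&(k[:,1]>165)]; print("rim?",circ(plane("wrist",kr,126.5,c)),circ(plane("wrist",kr,126.5,c),32.8),len(kr))
cv2.imwrite("pics/w5c.png",np.hstack([cv2.resize(i[100:220,85:215],(650,600)[:2] if 0 else (390,360),interpolation=2),cv2.resize(i[190:260,250:335],(400,360),interpolation=2)]))
E
```

```text
disc (array([646.4, 104.8]), 25.0, 0.35) (array([647.5, 105.2]), 26.0, 0.58) 59
knob z52 [[648.75323582 107.00912339  46.        ]] tail [292.68421053 239.36842105]
lid [(array([466.8, 140.4]), 40.1, 0.44), (array([467.1, 138.9]), 39.7, 0.44), (array([467.4, 137.4]), 39.3, 0.43)]
lidknob [378.16216216 111.75675676] [[467.26956652 136.67724876  36.        ]]
flange (array([608.8, -89.4]), 46.6, 0.3) (array([608.8, -89.5]), 46.7, 0.3)
rim? (array([609.7, -89.5]), 31.3, 0.21) (array([ 657.9, -121. ]), 32.8, 5.32) 55
```

View pics/w5c.png

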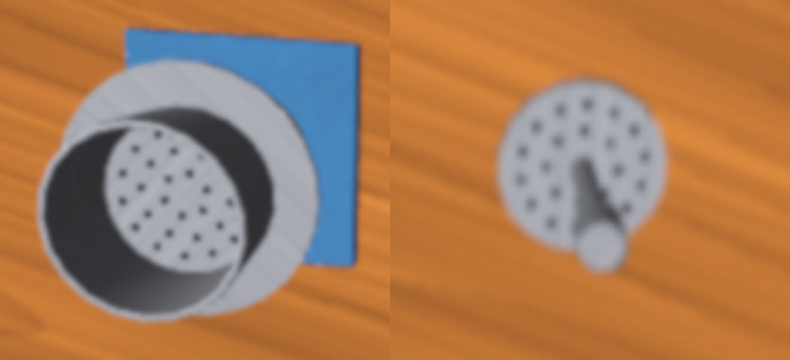

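The crop shows the filter sitting level in the cup. The press knob is at crop (600,247), that is image (294.6,238). I'll move above the press for a close check.

```bash
echo '{"offsets": [[-1,0.55,0.75,0,0,0],[-2.5,1.4,1.75,0,0,0],[-3.75,2.1,3,0,0,0],[-4.6,2.55,4.5,0,0,0],[-4.935,2.725,5.75,0,0,0],[-4.935,2.725,6.75,0,0,0],[-4.935,2.725,7.35,0,0,0],[-4.935,2.725,7.6,0,0,0],[-4.935,2.725,7.6,0,0,0],[-4.935,2.725,7.6,0,0,0]]}' | python3 -m jog 40
python3 - <<'E'
from h import *
shift(647.8,105.6,27)
c=cal("wrist");i,d=viewer.get_image("wrist");cv2.imwrite("pics/w6.png",i)
E
```

```text
clock: 17.05
position: [648.5, 106.4, 106.8]
ee_rot: [-0.18, 0.984, 0.0, 0.001]
contact_force: [0.8, 0.0, -0.3]
gripper_width: 39.9
grasp_force: 0.0
shift [ 1.1 -0.5 79.8] pos [648.5 106.4 106.8] zaxis [ 0.002  0.001 -1.   ] yaxis [-0.355  0.935 -0.   ] t 17.05 w 39.86854865942641
```

View pics/w6.png

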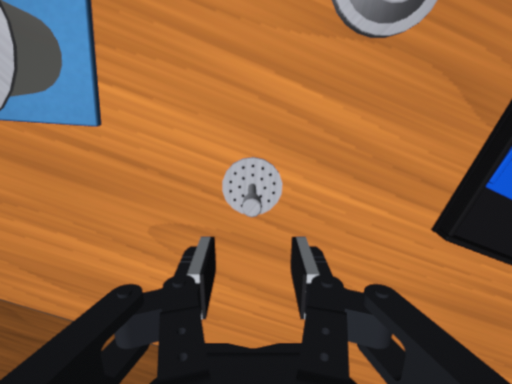

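```bash
python3 - <<'E'
from h import *
i=cv2.imread("pics/w6.png");c=cal("wrist")
k=big(grey(i,(210,145,295,225),70)); ky=k[k[:,1]<210]; print("disc",circ(plane("wrist",ky,3,c)),circ(plane("wrist",ky,3,c),26))
print("knob",plane("wrist",[(252,207)],46,c))
shift(647.8,105.6,27)
E
```

```text
disc (array([646.5, 105.1]), 25.3, 0.23) (array([646.9, 105.3]), 26.0, 0.57)
knob [[648.15672466 106.09388941  46.        ]]
shift [ 1.3 -0.6 80. ] pos [648.6 106.6 107. ] zaxis [ 0.003  0.001 -1.   ] yaxis [-0.355  0.935 -0.   ] t 17.1 w 39.77615620642154
```

The press knob is at (252,207) between the fingers, and disc and knob agree on about (647.2,105.5). I'll descend and grip.

Scaled: 1.7 mm is 0.085, -0.4 mm is -0.02.

```bash
echo '{"offsets": [[0.085,-0.02,0.75,0,0,0],[0.085,-0.02,1.6,0,0,0],[0.085,-0.02,2.4,0,0,0],[0.085,-0.02,3,0,0,0],[0.085,-0.02,3.45,0,0,0],[0.085,-0.02,3.75,0,0,0],[0.085,-0.02,3.925,0,0,0],[0.085,-0.02,3.975,0,0,0],[0.085,-0.02,3.975,0,0,0]]}' | python3 -m jog
echo '{"offsets": [[0,0,0,0,0,0],[0,0,0,0,0,0],[0,0,0,0,0,0],[0,0,0,0,0,0],[0,0,0,0,0,0],[0,0,0,0,0,0]]}' | python3 -m jog 5
python3 -c "from h import *;shift(609,-89.5,180)"
```

```text
clock: 18.0
position: [646.6, 105.6, 26.3]
ee_rot: [-0.18, 0.984, -0.0, 0.0]
contact_force: [0.4, 1.4, -0.8]
gripper_width: 40.0
grasp_force: 0.0
clock: 18.6
position: [646.7, 105.6, 26.4]
ee_rot: [-0.18, 0.984, -0.0, 0.0]
contact_force: [-0.1, -0.6, 2.5]
gripper_width: 11.7
grasp_force: 58.5
shift [ 104.4 -169.  -153.6] pos [646.7 105.6  26.4] zaxis [ 0.001  0.    -1.   ] yaxis [-0.355  0.935 -0.   ] t 18.6 w 11.683476869107436
```

Scaled: -60 mm is -3, -156 mm is -7.8.

```bash
echo '{"offsets": [[0,0,-0.5,0,0,0],[0,0,-1.5,0,0,0],[0,0,-3,0,0,0],[0,0,-4.75,0,0,0],[0,0,-6.5,0,0,0],[0.5,-0.8,-7.5,0,0,0],[1.25,-2,-7.8,0,0,0],[2,-3.3,-7.8,0,0,0],[2.8,-4.6,-7.8,0,0,0],[3.6,-5.9,-7.8,0,0,0]]}' | python3 -m jog
echo '{"offsets": [[0.7,-1.15,0,0,0,0],[1.2,-2,0,0,0,0],[1.5,-2.4,0,0,0,0],[1.6,-2.55,0,0,0,0],[1.6,-2.55,0,0,0,0],[1.6,-2.55,0,0,0,0]]}' | python3 -m jog
python3 - <<'E'
from h import *
shift(609,-89.5,111.4)
c=cal("wrist");i,d=viewer.get_image("wrist");cv2.imwrite("pics/w7.png",i)
E
```

```text
clock: 19.6
position: [620.2, -31.3, 182.5]
ee_rot: [-0.181, 0.984, 0.0, -0.0]
contact_force: [0.3, 0.7, -0.1]
gripper_width: 11.8
grasp_force: 58.5
clock: 20.2
position: [609.3, -88.5, 182.0]
ee_rot: [-0.181, 0.984, 0.0, 0.0]
contact_force: [-0.4, 0.1, 0.1]
gripper_width: 11.8
grasp_force: 58.5
shift [ 0.6 -0.8 70.6] pos [609.3 -88.5 182. ] zaxis [ 0.  0. -1.] yaxis [-0.356  0.935  0.   ] t 20.2 w 11.842087226018204
```

View pics/w7.png

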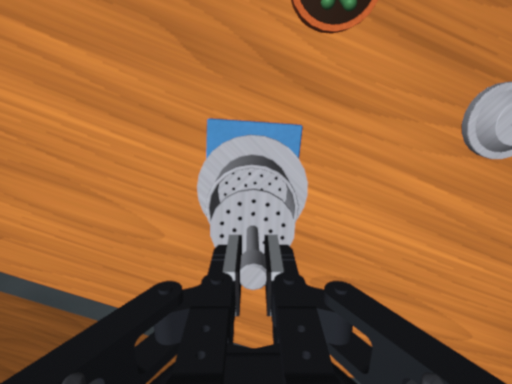

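The press hangs upright with its knob at (253,270) and its disc around (253,222), over the filter whose flange is round (252,185). I'll use depth to separate the disc from the filter and check alignment.

```bash
python3 - <<'E'
from h import *
c=cal("wrist");i,d=viewer.get_image("wrist");P=cloud("wrist",d,c)
g=grey(i,(195,130,312,248),70)
m=(g>0)&(P[...,2]>145)&(P[...,2]<175); m=m.astype(np.uint8); m=cv2.morphologyEx(m,cv2.MORPH_OPEN,np.ones((3,3)))
k=big(m); print("disc px",k.min(0),k.max(0)); k=k[(k[:,1]<236)]; print([ (z,circ(plane("wrist",k,z,c))) for z in(155,158.6,162)],len(k), np.median(P[m>0][:,2]))
r=big(g); r=r[(r[:,1]<190)&((r[:,0]<225)|(r[:,0]>280)|(r[:,1]<150))]; print("flange",circ(plane("wrist",r,82.5,c)),circ(plane("wrist",r,82.5,c),46.7))
m2=((g>0)&(P[...,2]>118)&(P[...,2]<136)).astype(np.uint8); print(m2.sum()); 
shift(609,-89.5,111.4)
E
```

```text
disc px [210. 188.] [294. 247.]
[(155, (array([605.3, -90.1]), 22.4, 3.1)), (158.6, (array([603.8, -90.7]), 21.9, 3.03)), (162, (array([602.3, -91.2]), 21.4, 2.97))] 174 158.77829304334895
flange (array([608.4, -89.9]), 46.5, 2.26) (array([608.6, -89.9]), 46.7, 2.26)
797
shift [ 0.7 -0.9 70.6] pos [609.3 -88.4 182. ] zaxis [ 0.  0. -1.] yaxis [-0.356  0.934  0.   ] t 20.3 w 11.669265200079584
```

```bash
python3 - <<'E'
from h import *
c=cal("wrist");i=cv2.imread("pics/w7.png");_,d=viewer.get_image("wrist");P=cloud("wrist",d,c)
g=grey(i,(195,130,312,248),70)
m=((g>0)&(P[...,2]>145)&(P[...,2]<175)).astype(np.uint8); m=cv2.morphologyEx(m,cv2.MORPH_OPEN,np.ones((3,3)))
k=big(m); h=cv2.convexHull(k.astype(np.float32)).reshape(-1,2)
h=h[h[:,1]<240]; print(h[:,:].tolist()); print(circ(plane("wrist",h,158.6,c)),circ(plane("wrist",h,158.6,c),25.8))
h=cv2.convexHull(big(g).astype(np.float32)).reshape(-1,2); h=h[h[:,1]<195]; print("fl",circ(plane("wrist",h,82.5,c)))
E
```

```text
[[256.0, 188.0], [261.0, 189.0], [269.0, 191.0], [279.0, 197.0], [283.0, 201.0], [287.0, 206.0], [289.0, 209.0], [290.0, 211.0], [293.0, 220.0], [294.0, 224.0], [294.0, 227.0], [293.0, 237.0], [210.0, 235.0], [210.0, 220.0], [214.0, 210.0], [216.0, 206.0], [226.0, 196.0], [238.0, 190.0], [242.0, 189.0], [250.0, 188.0]]
(array([608.1, -89.3]), 25.7, 0.13) (array([608.2, -89.3]), 25.8, 0.14)
fl (array([608.4, -89.3]), 46.8, 1.32)
```

Disc and filter axes agree to under 1 mm, so I'll lower straight down.

```bash
echo '{"offsets": [[0,0,0.4,0,0,0],[0,0,0.9,0,0,0],[0,0,1.4,0,0,0],[0,0,1.9,0,0,0],[0,0,2.35,0,0,0],[0,0,2.75,0,0,0],[0,0,3.05,0,0,0],[0,0,3.25,0,0,0],[0,0,3.35,0,0,0],[0,0,3.35,0,0,0]]}' | python3 -m jog; echo '{"offsets": [[0,0,0.035,0,0,0],[0,0,0.07,0,0,0],[0,0,0.07,0,0,0]]}' | python3 -m jog;echo '{"offsets": [[0,0,0.03,0,0,0],[0,0,0.06,0,0,0],[0,0,0.06,0,0,0]]}' | python3 -m jog; echo '{"offsets": [[0,0,0.025,0,0,0],[0,0,0.05,0,0,0],[0,0,0.05,0,0,0]]}' | python3 -m jog
```

```text
clock: 21.35
position: [609.1, -89.4, 114.9]
ee_rot: [-0.18, 0.984, -0.0, -0.0]
contact_force: [-0.4, 0.0, -0.7]
gripper_width: 11.2
grasp_force: 58.5
clock: 21.65
position: [609.1, -89.3, 113.8]
ee_rot: [-0.18, 0.984, 0.0, 0.0]
contact_force: [-0.2, 0.4, -0.1]
gripper_width: 11.5
grasp_force: 58.5
clock: 21.95
position: [609.0, -89.3, 112.3]
ee_rot: [-0.18, 0.984, 0.0, -0.0]
contact_force: [-0.4, 0.3, -0.2]
gripper_width: 11.8
grasp_force: 58.5
clock: 22.25
position: [609.3, -89.4, 111.7]
ee_rot: [-0.18, 0.984, -0.0, 0.0]
contact_force: [-0.3, -0.9, 0.4]
gripper_width: 11.6
grasp_force: 58.6
```

Scaled: 1 mm is 0.05, 0.5 mm is 0.025.

```bash
echo '{"offsets": [[0,0,0.025,0,0,0],[0,0,0.05,0,0,0],[0,0,0.05,0,0,0]]}' | python3 -m jog; echo '{"offsets": [[0,0,0.025,0,0,0],[0,0,0.04,0,0,0],[0,0,0.04,0,0,0]]}' | python3 -m jog
```

```text
clock: 22.55
position: [609.5, -89.6, 111.5]
ee_rot: [-0.181, 0.984, -0.0, 0.001]
contact_force: [-1.8, -0.3, 5.9]
gripper_width: 11.7
grasp_force: 59.0
clock: 22.85
position: [609.7, -89.6, 111.5]
ee_rot: [-0.181, 0.984, -0.001, 0.001]
contact_force: [-2.4, -0.3, 8.0]
gripper_width: 11.7
grasp_force: 59.3
```

Scaled: -1.8 mm is -0.09.

```bash
echo '{"offsets": [[0,0,-0.09,0,0,0],[0,0,-0.09,0,0,0],[0,0,-0.09,0,0,0],[0,0,-0.09,0,0,0]]}' | python3 -m jog 23; echo '{"offsets": [[0,0,-0.4,0,0,0],[0,0,-1,0,0,0],[0,0,-2,0,0,0],[0,0,-3.5,0,0,0],[0.15,0.75,-4.75,0,0,0],[0.5,2.25,-5.25,0,0,0],[0.9,4.25,-5.25,0,0,0],[1.3,6.25,-5.25,0,0,0],[1.7,8.25,-5.25,0,0,0],[2.1,10.25,-5.25,0,0,0]]}' | python3 -m jog; echo '{"offsets": [[0.3,1.5,0.75,0,0,0],[0.5,2.5,2,0,0,0],[0.525,2.9,3.25,0,0,0],[0.525,2.9,4,0,0,0],[0.525,2.9,4,0,0,0],[0.525,2.9,4,0,0,0]]}' | python3 -m jog 40
python3 - <<'E'
from h import *
shift(467.2,137.5,28)
c=cal("wrist");i,d=viewer.get_image("wrist");cv2.imwrite("pics/w8.png",i);P=cloud("wrist",d,c);np.save("w8.npy",P)
E
```

```text
clock: 23.25
position: [608.9, -89.3, 110.9]
ee_rot: [-0.18, 0.984, 0.0, -0.0]
contact_force: [-0.6, -1.2, 0.1]
gripper_width: 22.7
grasp_force: 0.0
clock: 24.25
position: [496.4, 88.6, 217.9]
ee_rot: [-0.18, 0.984, 0.0, 0.001]
contact_force: [0.2, 0.9, 0.6]
gripper_width: 23.0
grasp_force: 0.0
clock: 24.85
position: [467.4, 138.2, 137.6]
ee_rot: [-0.181, 0.984, 0.0, 0.001]
contact_force: [0.7, -0.6, -0.4]
gripper_width: 40.1
grasp_force: 0.0
shift [  0.6  -0.6 109.6] pos [467.4 138.2 137.6] zaxis [ 0.002  0.    -1.   ] yaxis [-0.355  0.935 -0.   ] t 24.85 w 40.12451656878173
```

View pics/w8.png

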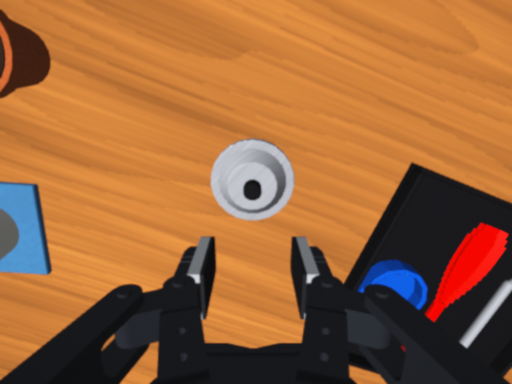

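The lid is at (252,180) with its knob at (252,189), centred between the fingers. The tray lies off to the right, and the plant is far left. I'll measure the lid's profile to set the grip height.

```bash
python3 - <<'E'
from h import *
i=cv2.imread("pics/w8.png");c=cal("wrist");P=np.load("w8.npy")
k=big(grey(i,(200,130,305,230),70)); print("lid",[circ(plane("wrist",k,z,c)) for z in(0,4,8)])
h=cv2.cvtColor(i,cv2.COLOR_BGR2HSV); m=np.zeros((384,512),np.uint8); m[170:210,235:270]=(h[...,2]<60)[170:210,235:270]; mm=big(m);print("knob",mm.min(0),mm.max(0),plane("wrist",[(mm.min(0)+mm.max(0))/2],36,c))
r=np.hypot(P[...,0]-467,P[...,1]-137.5)
for a in range(0,44,4):
    q=P[(r>=a)&(r<a+4)][:,2]; print(a,len(q),np.percentile(q,[10,50,90]).round(1))
shift(467.2,137.5,28)
E
```

```text
lid [(array([470.2, 138.7]), 40.4, 0.3), (array([469. , 138.3]), 39.9, 0.29), (array([467.9, 137.9]), 39.3, 0.29)]
knob [244. 181.] [259. 198.] [[467.40121074 137.32929957  36.        ]]
0 68 [40.  41.  41.8]
4 259 [29.5 40.2 41.5]
8 1967 [ 26.1 217.6 223. ]
12 2064 [ 25.4 216.8 222.8]
16 1108 [ 24.8 142.8 221.8]
20 5054 [ 25.6 208.7 227. ]
24 5258 [ 20.9 208.3 226.3]
28 3335 [ 12.7 190.2 218.2]
32 2245 [  9.9 163.8 193.1]
36 2324 [  9.3 185.9 194.2]
40 3002 [ -0.3 194.1 198.6]
shift [  1.   -0.6 109.9] pos [467.7 138.3 137.9] zaxis [ 0.002  0.001 -1.   ] yaxis [-0.355  0.935  0.   ] t 24.9 w 40.31249455870367
```

The dome top is flat at about 25.5 mm out to a radius of 22 mm, so the fingertips must stay just above it. I'll target TCP z of about 28.

The rows are not in the units I measure in: shifts go in units of 20 mm and turns go in units of 0.2 rad. I convert before sending: 109 mm is 5.45, -0.5 mm is -0.025.

```bash
echo '{"offsets": [[0.025,-0.025,1,0,0,0],[0.025,-0.025,2.25,0,0,0],[0.025,-0.025,3.4,0,0,0],[0.025,-0.025,4.3,0,0,0],[0.025,-0.025,4.9,0,0,0],[0.025,-0.025,5.25,0,0,0],[0.025,-0.025,5.4,0,0,0],[0.025,-0.025,5.45,0,0,0],[0.025,-0.025,5.45,0,0,0],[0.025,-0.025,5.45,0,0,0]]}' | python3 -m jog
echo '{"offsets": [[0,0,0,0,0,0],[0,0,0,0,0,0],[0,0,0,0,0,0],[0,0,0,0,0,0],[0,0,0,0,0,0],[0,0,0,0,0,0]]}' | python3 -m jog 5
```

```text
clock: 25.9
position: [466.8, 137.5, 28.1]
ee_rot: [-0.18, 0.984, 0.0, 0.001]
contact_force: [-0.0, -1.0, 0.2]
gripper_width: 40.0
grasp_force: 0.0
clock: 26.5
position: [466.5, 137.4, 28.0]
ee_rot: [-0.181, 0.984, 0.0, 0.0]
contact_force: [-1.5, -0.8, 5.2]
gripper_width: 12.9
grasp_force: 58.6
```

Scaled: -20 mm is -1, -182 mm is -9.1.

```bash
echo '{"offsets": [[0,0,-0.5,0,0,0],[0,0,-1.5,0,0,0],[0,0,-3,0,0,0],[0,0,-4.75,0,0,0],[0,0,-6.5,0,0,0],[0,-0.25,-8,0,0,0],[-0.15,-1,-8.9,0,0,0],[-0.4,-2.25,-9.1,0,0,0],[-0.75,-3.75,-9.1,0,0,0],[-1.1,-5.4,-9.1,0,0,0]]}' | python3 -m jog
echo '{"offsets": [[-0.35,-1.65,0,0,0,0],[-0.7,-3.3,0,0,0,0],[-1,-4.95,0,0,0,0],[-1.25,-6.3,0,0,0,0],[-1.45,-7.25,0,0,0,0],[-1.525,-7.7,0,0,0,0],[-1.525,-7.7,0,0,0,0],[-1.525,-7.7,0,0,0,0],[-1.525,-7.7,0,0,0,0]]}' | python3 -m jog
python3 - <<'E'
from h import *
shift(608.6,-89.4,146.5)
c=cal("wrist");i,d=viewer.get_image("wrist");cv2.imwrite("pics/w9.png",i);P=cloud("wrist",d,c)
g=grey(i,(0,0,512,384),70); n=P[...,2]
z0=arm.read_state()["position"][2]-28
m=((g>0)&(abs(n-z0-8)<18)).astype(np.uint8);m[260:]=0; m=cv2.morphologyEx(m,cv2.MORPH_OPEN,np.ones((3,3)))
h=cv2.convexHull(big(m).astype(np.float32)).reshape(-1,2);print(h.min(0),h.max(0)); h=h[h[:,1]<h[:,1].min()+45]
print("lid",[(z,circ(plane("wrist",h,z0+z,c))) for z in(0,4,8)])
b=np.zeros_like(g); b[:,180:330]=((g>0)&(n>70)&(n<100))[:,180:330]; h=cv2.convexHull(big(cv2.morphologyEx(b,2,np.ones((3,3),np.uint8))).astype(np.float32)).reshape(-1,2); print(h.min(0),h.max(0)); h=h[h[:,1]<h[:,1].min()+35]; print("flange",circ(plane("wrist",h,82.5,c)))
E
```

```text
clock: 27.5
position: [525.5, 43.5, 210.2]
ee_rot: [-0.181, 0.983, 0.0, 0.001]
contact_force: [0.1, 1.0, -0.9]
gripper_width: 12.8
grasp_force: 58.8
clock: 28.4
position: [608.0, -88.1, 209.6]
ee_rot: [-0.181, 0.983, 0.0, -0.0]
contact_force: [0.0, 0.0, 0.1]
gripper_width: 13.1
grasp_force: 58.8
shift [-0.1 -1.4 63.1] pos [608.  -88.1 209.6] zaxis [-0.  0. -1.] yaxis [-0.356  0.934  0.   ] t 28.4 w 13.13533939232973
[187. 167.] [318. 259.]
lid [(0, (array([608.4, -87.8]), 39.2, 0.14)), (4, (array([606.6, -88.4]), 38.3, 0.13)), (8, (array([604.8, -89.1]), 37.4, 0.13))]
[202. 132.] [300. 187.]
flange (array([608.4, -89.3]), 46.5, 0.07)
```

View pics/w9.png

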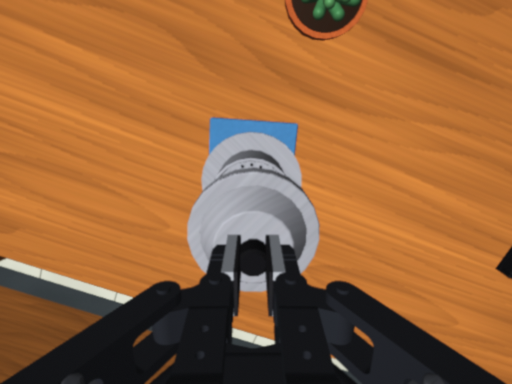

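The lid hangs level, rim arc round (252,215), over the filter at (251,160). It is about 1.5 mm off in y, so I'll correct that and lower it.

Scaled: 58 mm is 2.9, 8 mm is 0.4.

```bash
echo '{"offsets": [[0.02,-0.07,0.4,0,0,0],[0.02,-0.07,0.9,0,0,0],[0.02,-0.07,1.4,0,0,0],[0.02,-0.07,1.85,0,0,0],[0.02,-0.07,2.25,0,0,0],[0.02,-0.07,2.55,0,0,0],[0.02,-0.07,2.75,0,0,0],[0.02,-0.07,2.9,0,0,0],[0.02,-0.07,2.975,0,0,0],[0.02,-0.07,2.975,0,0,0]]}' | python3 -m jog; echo '{"offsets": [[0,0,0.035,0,0,0],[0,0,0.07,0,0,0],[0,0,0.07,0,0,0]]}' | python3 -m jog;echo '{"offsets": [[0,0,0.03,0,0,0],[0,0,0.06,0,0,0],[0,0,0.06,0,0,0]]}' | python3 -m jog; echo '{"offsets": [[0,0,0.025,0,0,0],[0,0,0.05,0,0,0],[0,0,0.05,0,0,0]]}' | python3 -m jog
```

```text
clock: 29.45
position: [608.6, -90.5, 149.9]
ee_rot: [-0.18, 0.984, -0.0, 0.0]
contact_force: [0.4, 0.3, -0.8]
gripper_width: 12.9
grasp_force: 58.8
clock: 29.75
position: [608.6, -90.5, 148.6]
ee_rot: [-0.18, 0.984, 0.0, 0.0]
contact_force: [0.2, 1.0, -0.9]
gripper_width: 12.9
grasp_force: 58.8
clock: 30.05
position: [608.5, -90.5, 147.2]
ee_rot: [-0.18, 0.984, 0.0, -0.0]
contact_force: [-0.2, -0.7, -0.7]
gripper_width: 12.9
grasp_force: 58.8
clock: 30.35
position: [608.8, -90.5, 146.9]
ee_rot: [-0.181, 0.984, -0.0, 0.0]
contact_force: [-1.1, 0.4, 3.4]
gripper_width: 12.9
grasp_force: 59.1
```

```bash
echo '{"offsets": [[0,0,0.02,0,0,0],[0,0,0.02,0,0,0]]}' | python3 -m jog; echo '{"offsets": [[0,0,-0.04,0,0,0],[0,0,-0.04,0,0,0],[0,0,-0.04,0,0,0],[0,0,-0.04,0,0,0]]}' | python3 -m jog 40; echo '{"offsets": [[0,0,-0.4,0,0,0],[0,0,-1,0,0,0],[0,0,-2,0,0,0],[0.5,0,-3.5,0,0,0],[2,0,-4.5,0,0,0],[4,0,-5.5,0,0,0],[6,0,-6,0,0,0],[7.5,0,-6,0,0,0],[7.5,0,-6,0,0,0],[7.5,0,-6,0,0,0]]}' | python3 -m jog
python3 - <<'E'
from h import *
c=cal("wrist");i,d=viewer.get_image("wrist");s,_=viewer.get_image("scene");t,dt=viewer.get_image("top")
cv2.imwrite("pics/end.png",np.hstack([cv2.resize(i[60:360,130:430],(400,400),interpolation=2),cv2.resize(s[145:245,150:250],(400,400),interpolation=2)]))
P=cloud("wrist",d,c);k=(P[...,2]>110)&(P[...,2]<175)&(abs(P[...,0]-608)<50)&(abs(P[...,1]+89)<50);q=P[k];print(q.max(0).round(1),q.min(0).round(1))
r=np.hypot(q[:,0]-608.5,q[:,1]+89.5);
f=q[(r>10)&(r<20)&(abs(q[:,2]-144)<6)]; A=np.c_[f[:,:2]-[608.5,-89.5],np.ones(len(f))];print("dome top plane",np.linalg.lstsq(A,f[:,2],rcond=None)[0].round(3),len(f))
E
```

```text
clock: 30.55
position: [609.0, -90.6, 146.9]
ee_rot: [-0.181, 0.984, -0.0, 0.001]
contact_force: [-2.0, -0.2, 5.7]
gripper_width: 12.9
grasp_force: 59.4
clock: 30.95
position: [608.4, -90.5, 146.3]
ee_rot: [-0.18, 0.984, 0.0, -0.0]
contact_force: [-0.2, -1.2, -1.0]
gripper_width: 39.9
grasp_force: 0.0
clock: 31.95
position: [468.4, -144.0, 268.3]
ee_rot: [-0.18, 0.984, -0.0, 0.002]
contact_force: [-0.0, 0.3, -0.6]
gripper_width: 40.3
grasp_force: 0.0
[649.1 -50.8 161.7] [ 569.1 -129.5  110.1]
dome top plane [3.00000e-03 2.00000e-03 1.44521e+02] 535
```

View pics/end.png

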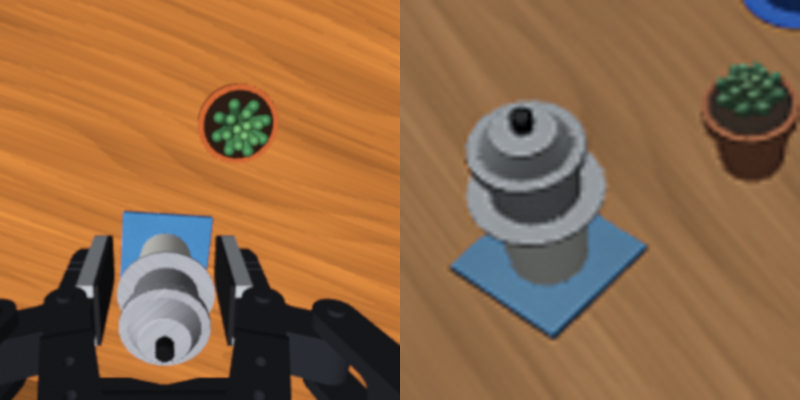

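The stack is complete: the lid is level (tilt about 0.2°) and at the right height (dome top 144.5 mm, 144 expected). The plant is undisturbed.

```bash
python3 -c "from bench import arm;print(arm.job_done())"
```

```text
the job is handed in; nothing more can be done
None
```

The coffee maker is back together on the coaster, with cup, filter, press and lid set down in that order, and I handed the job in at about 32 s; the lid measured level, and I never moved the plant or the shoe things.

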